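# Unlock the collet drawer with the red key

## Task

Unlock the green collet drawer: take the red key from its hook, drawing it outward past the sprung keeper, push it fully home into the lock on top of the drawer unit and turn it clockwise to its stop, so that the hidden bolt lets the drawer spring open. Leave the key fully home and turned in the lock, let go of it, and do not disturb the blue key, the tape roll, the glue bottle or the glue jar.

Things in the scene. Friction and masses are not known exactly. Their poses are not given: they have to be found in the camera images.
- key_red: Key to use, 80 mm tall, hangs upright. Origin at blade tip centre, z up to the bow. Blade 5 (x) x 12 (y) x 30 mm, tapered over the last 4 mm; steel shoulder 20 mm dia. at z 30-34; red plastic bow 12 (x) x 28 (y) mm, z 34-80, eye 14 mm wide at z 56-74, open along x. Grip the flat sides y = +-14 mm (from z 34 up). Half-turn symmetric. About 90 g
- key_blue: Wrong key, blue bow, same shape but with an 18 mm wide blade that does not fit; hangs on the other hook and must stay there
- key_rack: Fixed key rack, origin under centre of its 90 x 200 mm foot. Plywood panel 190 mm wide (y), 140 mm high, front face at x = +24 mm. Two steel hook arms (8 wide, 4 thick, top 130 mm above the bench) at y = +-55 mm stick out toward -x to x = -42 mm; keys hang at x = -18 mm, top of the eye on the arm, blade tip 56 mm above the bench
- hook_left (a point): Point on top of the arm at y = +55 mm of the rack where a key hangs (axes as the rack)
- hook_right (a point): The same on the arm at y = -55 mm
- keeper_left (a joint): Sprung brass keeper leaf, 14 mm tall, 8 mm wide, at the outer end of the left arm (x = -42 mm). 0 = upright, closing the hook; grows to 1.6 rad as a key drawn toward the rack's -x folds it outward and down (3 to 8 N); springs back. The key is off once drawn about 55 mm toward -x, kept at or up to 10 mm above hanging height
- keeper_right (a joint): The same at the right arm
- cabinet: Fixed green steel drawer unit 180 (x) x 150 (y) x 80 mm high, origin under its centre, drawer front facing -x. The lock is on its top, 40 mm in front of the centre (x = -40 mm)
- lock (a point): Centre of the keyway mouth on the top face of the brass lock plug, on the turning axis, 84 mm above the bench. Axes as the cabinet: at plug 0 the keyway runs along y (opening 6.8 x 13.8 mm, chamfered, 36 mm deep). A steel bezel ring, 38 mm outside and 24 mm inside diameter, stands 2 mm above the plug face
- plug (a joint): Turn of the lock plug, rad: 0 = locked (start), grows clockwise seen from above to its stop at 1.2; bolt clear from about 0.9. The key has 0.15 rad of play in the keyway, so it turns about 1.35 to the stop. A tumbler blocks the plug until the key is in to within 2 mm of its shoulder seating on the plug (under 1 N; its weight keeps it down). Turning needs 0.1 N m; stays where left
- drawer (a joint): How far the drawer is out, m: 0 shut and bolted, pushed out by a spring (about 4 N) toward the unit's -x to its stop at 0.050 once the bolt is withdrawn. It clears itself; needs no pull
- tape_black: Bystander: black tape roll, 58 mm across, 19 mm tall, lying on the rear part of the drawer unit's top. Origin centre of its underside
- glue_bottle: Bystander: white glue bottle, 62 mm across, 185 mm tall, standing beside the drawer unit (its +y side). Origin centre of its underside
- glue_jar: Bystander: glue jar with red lid, 64 mm across, 97 mm tall, standing beside the drawer unit (its +y side), in front of the bottle. Origin centre of its underside
- upright_foot (a point): Foot of the bench's fixed black upright, a post about 60 mm square and 1.5 m tall on a 100 mm square foot plate, standing between rack and drawer unit. Keep the arm clear of it: swing past with the tool drawn in to about 0.42 m from the base axis
There are look-alikes about, which are no part of the job. There is more than one size of the key_rack; the one meant has the size given above.

How it is judged:
By the outcome, as a careful person would: the job done as asked, in the order asked, and still so for the second after the job is handed in, with the robot touching nothing.
It also fails if it takes over 54 s, if anything falls off the work surface, if the arm or the gripper's body presses on something with over 40 N, if the wrist force passes 120 N, or if a joint passes its speed limit or range.

## Robot

A 6-joint arm with a two-finger parallel gripper is mounted at the origin on a cart in front of the work surface, level with it; the furniture and walls round the work are solid. World frame = base frame: x ahead of the robot, y to its left, z up, the work surface at z = 0. Lengths are in m, angles in rad, forces in N, time in s.
With the tool pointing down it reaches from about 0.25 to 0.725 m from the base axis. Payload 9.7 kg.
Tool frame: the origin (TCP) lies midway between the tips of the shut fingers; the grasp point (between the pads) lies 19 mm behind it; z points along the fingers, y is the line along which they close (so a half turn about z gives the same grasp; the last joint's range is limited). The gripper opens to 85 mm and grips with 20 to 120 N. Pads are 22 mm wide; open, the fingers measure 114 mm over their backs; the gripper's body (76 mm by 85 mm) begins 54 mm behind the grasp point. The pads swing forward as they close: fully open they stand 13 mm farther back than shut.
Start: joints at [1.298, 0.087, 0.176, 1.66, 0, 1.571], TCP at [0.148, 0.53, 0.195] pointing down, gripper open.
Joint ranges: [-3.13, 3.13], [-0.85, 1.81], [-1.15, 1.24], [-2.2, 2.28], [-1.44, 1.52], [-3.14, 3.14]. Speed limits (rad/s): [2.22, 2.22, 2.57, 3.14, 3.14, 3.14].

## Interface

Orientations are given as a unit quaternion [x, y, z, w].
In Python, from workcell import bot gives the robot as it stands.
- The arm moves only by the tool carry_out, never from a script. Its argument "moves" is a list of rows, each a list of 2 entries, a list of its own where there are three numbers: the shift along the tool's x, y, z normalised to -1 to 1, where 1 is 200 mm, then the turn, a rotation vector about the tool's x, y, z normalised to -1 to 1, where 1 is 360 degrees. A call has exactly 8 rows; each row shifts and turns the commanded pose from where the row before left it, along the tool's axes as they then stand; what a row does not reach is not made up. A row lasts 1/10 s, in which the tool goes at most 50 mm and 8.59 degrees, less where a joint would pass 70% of its speed; a pose out of reach is approached as far as the arm can. A call with a number of a shift or a turn outside -1 to 1 is refused whole. A call with a gripper value outside its range is refused whole. "claw" is the closure, from 0 (fully open) to 1 (shut), set as the call begins (left out, the last holds). The fingers move at their own pace and stop on an object; "grip_force" is the grip in N (left out, the last holds). Time passes only in rows, so rows that do not move let the fingers close, or fill a call up. It gives the time, the measured TCP pose, the force, the opening and the grip force at its end, in the units of the state.
- bot.observe(): the state, without advancing time (a new reading comes with each control period).
- bot.camera(name): name is "side" or "top"; returns the picture (400x640x3 uint8, red, green, blue); there is no depth.
- bot.calibration(name): a dict with "K" (3x3 intrinsics, pixels), "D" ([k1, k2, p1, p2, k3] as OpenCV has them; the pictures are not rectified), "world_from_camera" (4x4, takes a point from camera to world coordinates). Camera axes: x right, y down, z forward; pixel columns grow to the right and rows downward; lengths in m; the calibration is good to about 2 mm. A picture is of the moment at which its call begins. calibration takes no time and is no camera call.
- bot.hand_in(): hands the job in; it is judged then, once.
The state is a dict: "t": time; "q": joint angles; "joint_velocities": joint speeds; "joint_torque": joint torques, N m; "position": TCP position; "tool_rot": TCP orientation; "force": force on the tool from outside, world axes, zero at the start; "ft_torque": the same for the moment, N m; "opening": opening from 0.0 (shut) to 1.0 (fully open); "finger_force": force on a finger pad.
Only numpy, scipy, OpenCV 4.12 (cv2) and the standard library are available. Lean on these libraries where they do the work, as an engineer would, in place of code of your own. Each camera call takes 0.05 s, during which the arm holds its last target. There are 200 camera calls.

## Working session

There is one attempt and no reset: what is moved stays moved. The work goes in short steps, Python scripts to look and compute and a tool call to move; the robot and the scene stay as the last step left them, time stands still between calls to the robot, and variables do not carry over. Pictures are saved under pics/ and viewed, at most 10 in all, crops included, and the job is handed in when it is done.

Besides the shell and the picture viewer there is one more tool, called by a JSON object that holds its "method" and its "body". carry_out: Moves the arm, as the interface text tells. Scaled input: -1 to 1 covers 200 mm each way for a shift and 360 degrees each way for a turn. Its arguments: {"type":"object","properties":{"moves":{"type":"array"},"claw":{"type":"number"},"grip_force":{"type":"number"}},"required":["moves"]}

```bash
mkdir -p pics; ls; python3 - <<'E'
from workcell import bot
import cv2,numpy as np
np.set_printoptions(precision=4,suppress=True)
for n in("side","top"):
    im=bot.camera(n); cv2.imwrite(f"pics/{n}0.png",im[:,:,::-1]); c=bot.calibration(n); print(n,c)
print(bot.observe())
E
```

```text
pics
side {'K': array([[361.0097,   0.    , 317.1942],
       [  0.    , 361.0097, 204.3697],
       [  0.    ,   0.    ,   1.    ]]), 'D': array([-0.0579,  0.    ,  0.    ,  0.    ,  0.    ]), 'world_from_camera': array([[ 0.9977,  0.025 , -0.0626,  0.5888],
       [ 0.0653, -0.5897,  0.805 , -0.668 ],
       [-0.0168, -0.8073, -0.59  ,  0.7345],
       [ 0.    ,  0.    ,  0.    ,  1.    ]])}
top {'K': array([[390.3687,   0.    , 317.1351],
       [  0.    , 390.3687, 205.0536],
       [  0.    ,   0.    ,   1.    ]]), 'D': array([-0.0701,  0.    ,  0.    ,  0.    ,  0.    ]), 'world_from_camera': array([[-0.0047, -0.9978,  0.0661,  0.4444],
       [-1.    ,  0.0048,  0.0015,  0.172 ],
       [-0.0018, -0.0661, -0.9978,  1.1943],
       [ 0.    ,  0.    ,  0.    ,  1.    ]])}
{'t': 0.1, 'q': array([1.298 , 0.0874, 0.1752, 1.6598, 0.    , 1.5708]), 'joint_velocities': array([ 0.0006, -0.0025,  0.002 ,  0.0033, -0.0011,  0.0005]), 'joint_torque': array([ -0.0005, -52.1562,  46.5653,   0.0162,  -0.    ,   0.    ]), 'position': array([0.1481, 0.5294, 0.1947]), 'tool_rot': array([ 0.136 ,  0.9907, -0.0006, -0.0001]), 'force': array([0.6166, 0.946 , 0.1032]), 'ft_torque': array([0.0006, 0.0076, 0.0623]), 'finger_force': 0.0, 'opening': 0.9964095703185597}
```

View pics/side0.png

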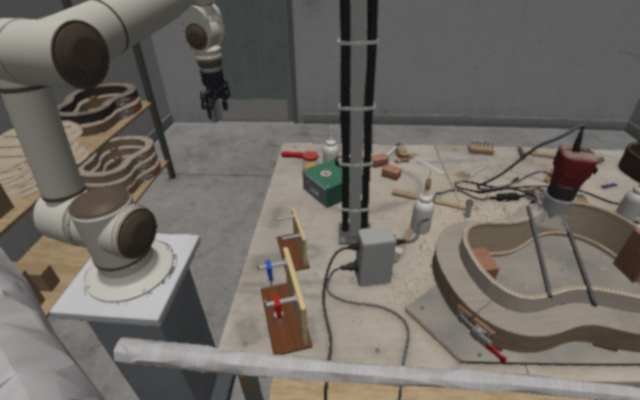

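View pics/top0.png

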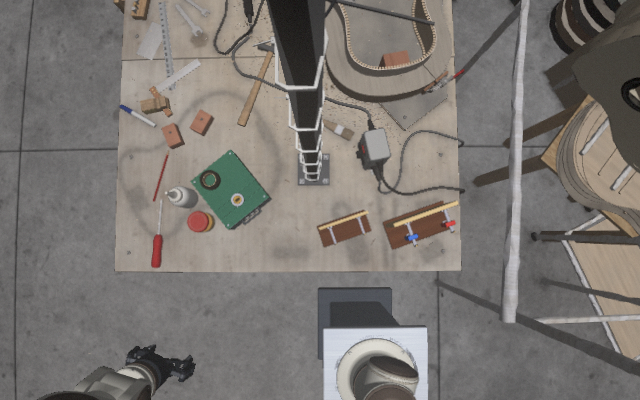

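Top view: the big rack with keys is at (420,222), with the red key (449,225) and the blue key (411,237). An empty, smaller look-alike rack is at (343,229), the cabinet at (231,189) with its lock at (237,200), the post foot at (314,170). Candidates for the red key: red key (449,225), red screwdriver (156,250), red jar lid (200,221) and the blue key (411,237). I choose the red bow on the big rack and check it in close crops.

```bash
python3 - <<'E'
import cv2,numpy as np
t=cv2.imread("pics/top0.png");s=cv2.imread("pics/side0.png")
def cr(im,x,y,w,h,f):return cv2.resize(im[y:y+h,x:x+w],None,fx=f,fy=f,interpolation=cv2.INTER_CUBIC)
a=cr(t,380,190,90,70,8);cv2.imwrite("pics/c1.png",a[:560,:720])
a=cr(s,240,240,100,120,5)
b=cr(s,290,145,60,66,9)
cv2.imwrite("pics/c2.png",a)
c=cr(t,160,140,120,100,6);cv2.imwrite("pics/c3.png",c)
E
```

```text
(no output)
```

View pics/c1.png

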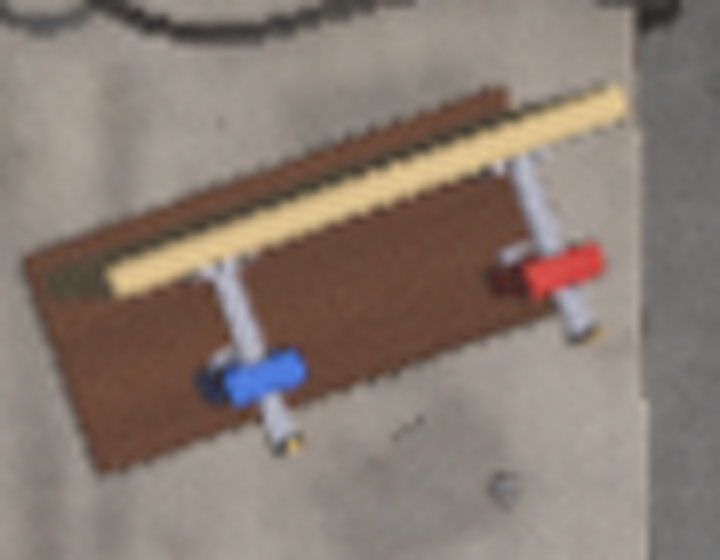

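View pics/c2.png

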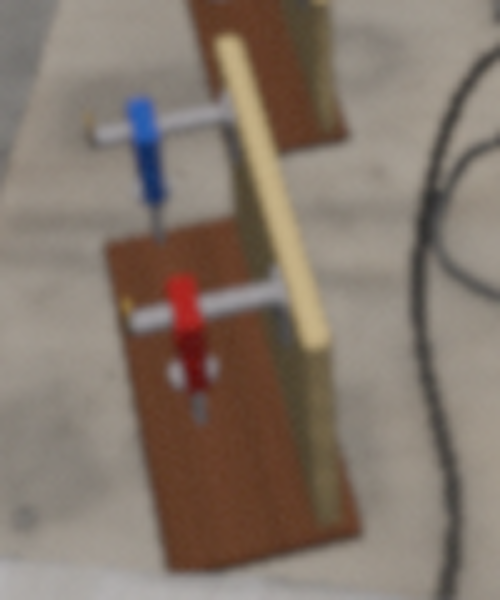

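View pics/c3.png

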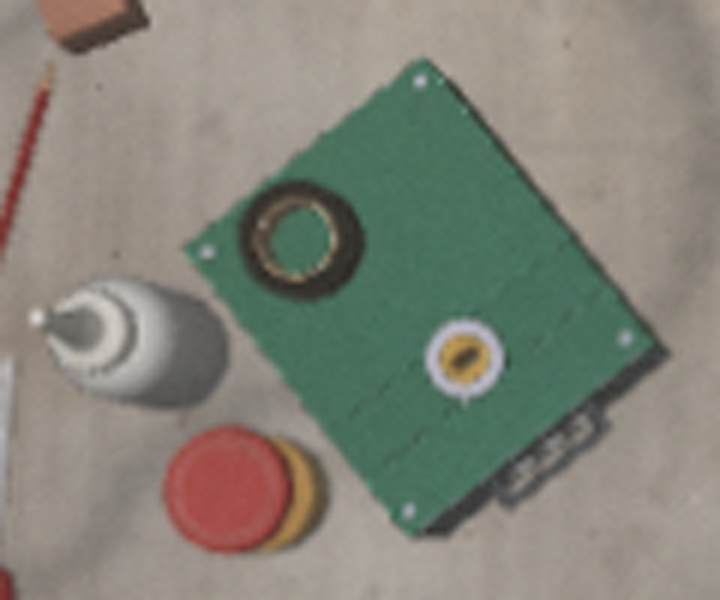

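Red key confirmed: red bow on the right hook of the large rack (c1 564,271), the blue key on its left hook (264,377), and the lock centre at c3 (465,358). One crop of the side view for the lock.

```bash
python3 - <<'E'
import cv2
s=cv2.imread("pics/side0.png")
cv2.imwrite("pics/c4.png",cv2.resize(s[150:215,280:360],None,fx=9,fy=9,interpolation=cv2.INTER_CUBIC))
E
```

```text
(no output)
```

View pics/c4.png

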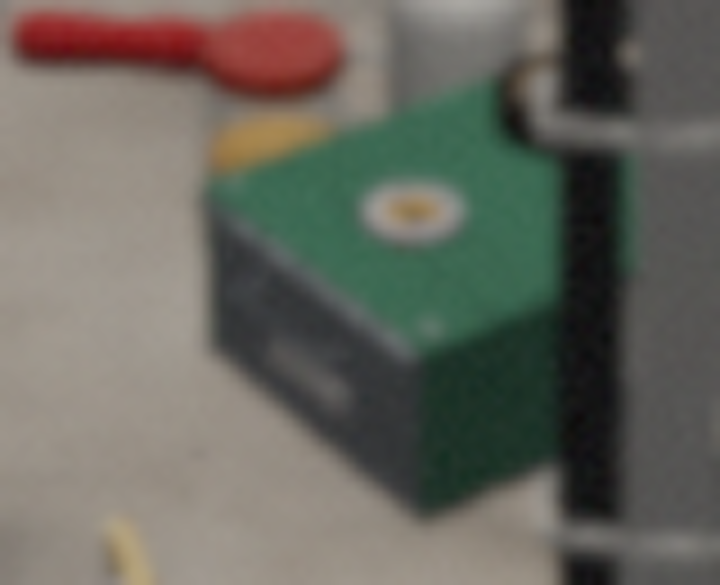

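The side view shows the lock at c4 (414,211), the top front corners at (210,190) and (425,358), and the post to the right. Now triangulation and a model fit.

```bash
cat > h.py <<'E'
import numpy as np,cv2
from workcell import bot
from scipy.optimize import least_squares
np.set_printoptions(precision=4,suppress=True)
C={n:bot.calibration(n) for n in("side","top")}
OFF={'c1':('top',380,190,8),'c2':('side',240,240,5),'c3':('top',160,140,6),'c4':('side',280,150,9)}
def px(c,u,v):
    n,x,y,f=OFF[c];return n,np.array([x+(u+.5)/f-.5,y+(v+.5)/f-.5])
def proj(n,P):
    T=np.linalg.inv(C[n]["world_from_camera"])
    return cv2.projectPoints(np.atleast_2d(P).astype(float),cv2.Rodrigues(T[:3,:3])[0],T[:3,3],C[n]["K"],np.array(C[n]["D"]))[0][:,0]
def tri(*o):
    o=[px(*a) for a in o]
    r=least_squares(lambda P:np.concatenate([proj(n,P)[0]-p for n,p in o]),[.4,.1,.1])
    return r.x,abs(r.fun).max()
def fit(model,x0):
    # model: list of (local xyz, crop,u,v)
    def res(x):
        c,s=np.cos(x[2]),np.sin(x[2]);R=np.array([[c,-s,0],[s,c,0],[0,0,1]])
        return np.concatenate([proj(px(*m[1:])[0],R@np.array(m[0])+[x[0],x[1],0])[0]-px(*m[1:])[1] for m in model])
    r=least_squares(res,x0,loss='soft_l1');return r.x,res(r.x).reshape(-1,2)
E
python3 - <<'E'
from h import *
print("red top",tri(('c1',564,271),('c2',184,291)))
print("blue top",tri(('c1',264,377),('c2',142,110)))
print("lock",tri(('c3',465,358),('c4',414,211)))
K=[((-.018,-.055,.136),'c1',564,271),((-.018,-.055,.136),'c2',184,291),((-.018,.055,.136),'c1',264,377),((-.018,.055,.136),'c2',142,110),
((.024,.095,.14),'c1',108,294),((.024,-.095,.14),'c1',629,116)]
x,r=fit(K,[.38,0,.3]);print("rack",x,np.degrees(x[2]),"\n",r)
L=[((-.04,0,.086),'c3',465,358),((-.04,0,.086),'c4',414,211),((-.09,.075,.08),'c3',405,535),((-.09,-.075,.08),'c3',658,346),((.09,-.075,.08),'c3',425,57),((.09,.075,.08),'c3',183,247),
((-.09,.075,.08),'c4',208,190),((-.09,-.075,.08),'c4',423,360)]
x2,r=fit(L,[.45,.4,.7]);print("cab",x2,np.degrees(x2[2]),"\n",r)
w=lambda x,p:(np.array([[np.cos(x[2]),-np.sin(x[2])],[np.sin(x[2]),np.cos(x[2])]])@p+x[:2])
print("key",w(x,[-.018,-.055]),"lock",w(x2,[-.04,0]))
# upright foot & gripper check
for n,u,v,z in(('top',314,170,0),):
    print("foot",least_squares(lambda P:proj(n,[P[0],P[1],z])[0]-[u,v],[.5,.1]).x)
E
```

```text
red top (array([ 0.4625, -0.1877,  0.1396]), np.float64(0.02396349747846216))
blue top (array([ 0.427 , -0.0842,  0.1394]), np.float64(0.11249703209497852))
lock (array([0.5361, 0.4027, 0.0851]), np.float64(0.20105498422589108))
rack [ 0.4618 -0.1292  0.3236] 18.543685977918283 
 [[-0.6665  0.0929]
 [ 0.0598  0.8913]
 [-0.7691 -0.004 ]
 [ 0.4598  0.6171]
 [ 0.07    0.4814]
 [ 0.0497  0.1215]]
cab [0.5673 0.4269 0.6695] 38.36075127983542 
 [[ 0.1177 -0.135 ]
 [-0.2588 -0.1167]
 [ 0.6601  0.4582]
 [-0.4363 -0.6764]
 [ 0.2994 -0.7134]
 [-0.0236 -0.2638]
 [-1.1708 -0.8673]
 [-0.3023 -0.7617]]
key [ 0.4622 -0.1871] lock [0.5359 0.4021]
foot [0.632 0.183]
```

{"method": "carry_out", "body": {"moves": [[[-0.08,-0.095,0],[0,0,0]],[[-0.15,-0.185,0],[0,0,0]],[[-0.15,-0.185,0],[0,0,0]],[[-0.15,-0.185,0],[0,0,0]],[[-0.15,-0.185,0],[0,0,0]],[[-0.15,-0.185,0],[0,0,0]],[[-0.15,-0.185,0],[0,0,0]],[[-0.15,-0.185,0],[0,0,0]]], "claw": 0}}

```text
t: 0.9
position: [0.291, 0.1993, 0.1953]
tool_rot: [0.136, 0.991, 0.0, 0.0]
force: [0.8, 0.8, 0.0]
opening: 0.999
finger_force: 0.0
```

```bash
cat >> h.py <<'E'
from scipy.spatial.transform import Rotation as Ro
def st():
    o=bot.observe();R=Ro.from_quat(o["tool_rot"]).as_matrix()
    print("t",round(o["t"],2),"pos",o["position"],"yaw_y",np.degrees(np.arctan2(R[1,1],R[0,1])).round(2),"z",R[:,2],"q",o["q"],"F",o["force"],"M",o["ft_torque"],"op",round(o["opening"],3),"ff",round(o["finger_force"],1))
    return o,R
def to(P,yaw=None):
    o,R=st();print("shift units",R.T@(np.array(P)-o["position"])/.2)
    if yaw is not None:
        c,s=np.cos(np.radians(yaw)),np.sin(np.radians(yaw))
        G=np.array([[s,c,0],[-c,s,0],[0,0,-1]]);
        print("turn units",Ro.from_matrix(R.T@G).as_rotvec()/(2*np.pi),"shift in goal frame",G.T@(np.array(P)-o["position"])/.2)
E
python3 -c "
from h import *
to([.4625,-.187,.195],108.7)"
```

```text
t 0.9 pos [0.291  0.1993 0.1953] yaw_y 74.41 z [ 0.0003  0.0002 -1.    ] q [ 0.6005 -0.3796 -0.2354  1.7146 -0.0001  0.8726] F [0.8062 0.8395 0.0162] M [ 0.0133 -0.0624  0.0069] op 0.999 ff 0.0
shift units [-1.3449 -1.6301  0.0013]Traceback (most recent call last):
  File "<string>", line 3, in <module>
    to([.4625,-.187,.195],108.7)
    ~~^^^^^^^^^^^^^^^^^^^^^^^^^^
  File "h.py", line 32, in to
    print("turn units",Ro.from_matrix(R.T@G).as_rotvec()/(2*np.pi),"shift in goal frame",G.T@(np.array(P)-o["position"])/.2)
                       ~~~~~~~~~~~~~~^^^^^^^
  File "scipy/spatial/transform/_rotation.pyx", line 1143, in scipy.spatial.transform._rotation.Rotation.from_matrix
ValueError: Non-positive determinant (left-handed or null coordinate frame) in rotation matrix 0: [[-0.8262  0.5633  0.0003]
 [ 0.5633  0.8262 -0.0002]
 [ 0.0004  0.      1.    ]].
```

{"method": "carry_out", "body": {"moves": [[[-0.155,-0.188,0],[0,0,0]],[[-0.155,-0.188,0],[0,0,0]],[[-0.155,-0.188,0],[0,0,0]],[[-0.155,-0.188,0],[0,0,0]],[[-0.155,-0.188,0],[0,0,0]],[[-0.155,-0.188,0],[0,0,0]],[[-0.155,-0.188,0],[0,0,0]],[[-0.155,-0.188,0],[0,0,0]]]}}

```text
t: 1.7
position: [0.4489, -0.1577, 0.1952]
tool_rot: [0.136, 0.991, 0.0, 0.0]
force: [1.2, 0.9, 0.5]
opening: 1.005
finger_force: 0.0
```

```bash
sed -i 's/\[\[s,c,0\],\[-c,s,0\],\[0,0,-1\]\]/[[-s,c,0],[c,s,0],[0,0,-1]]/' h.py
python3 -c "
from h import *
to([.4625,-.187,.195],108.7)"
```

```text
t 1.7 pos [ 0.4489 -0.1577  0.1952] yaw_y 74.33 z [ 0.      0.0001 -1.    ] q [-0.3379 -0.0899 -0.0011  1.6596  0.0001 -0.0644] F [1.1985 0.8854 0.506 ] M [ 0.0703 -0.067  -0.0167] op 1.005 ff 0.0
shift units [-0.1049 -0.1228  0.0008]
turn units [ 0.      0.     -0.0955] shift in goal frame [-0.0172 -0.1606  0.0009]
```

{"method": "carry_out", "body": {"moves": [[[0,0,0],[0,0,-0.0191]],[[0,0,0],[0,0,-0.0191]],[[0,0,0],[0,0,-0.0191]],[[0,0,0],[0,0,-0.0191]],[[0,0,0],[0,0,-0.0191]],[[-0.017,-0.16,0],[0,0,0]],[[0,0,0],[0,0,0]],[[0,0,0],[0,0,0]]]}}

```text
t: 2.5
position: [0.462, -0.1848, 0.1948]
tool_rot: [-0.162, 0.987, 0.0, -0.001]
force: [-1.2, 0.5, -0.4]
opening: 1.0
finger_force: 0.0
```

```bash
python3 -c "
from h import *
to([.4625,-.187,.097],108.7)
a=bot.camera('top');b=bot.camera('side')
f=lambda i,x,y,w,h,s:cv2.resize(i[y:y+h,x:x+w,::-1],None,fx=s,fy=s,interpolation=cv2.INTER_CUBIC)
cv2.imwrite('pics/c5.png',np.hstack([f(a,390,180,80,80,5),f(b,235,220,80,80,5)]))"
```

```text
t 2.5 pos [ 0.462  -0.1848  0.1948] yaw_y 108.69 z [-0.0012  0.0006 -1.    ] q [-0.3806 -0.0372  0.0482  1.6575  0.0001 -0.7068] F [-1.2275  0.4747 -0.4487] M [ 0.0082 -0.0339  0.0318] op 1.0 ff 0.0
shift units [ 0.0007 -0.0116  0.4891]
turn units [ 0.0002 -0.0002 -0.    ] shift in goal frame [ 0.0011 -0.0111  0.4891]
```

View pics/c5.png

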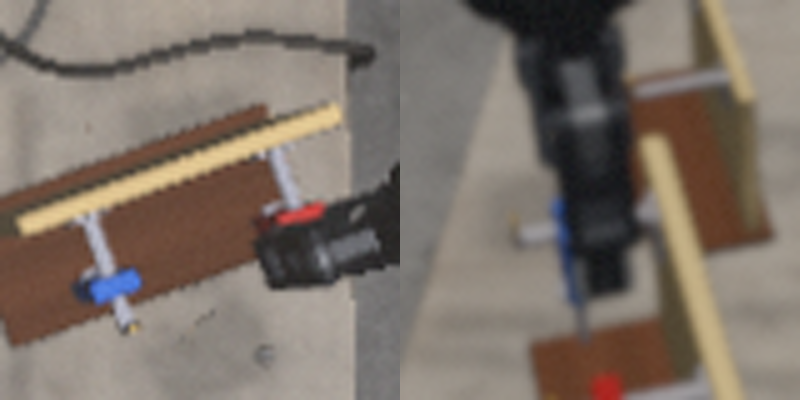

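```bash
python3 -c "
from h import *
p=np.array([.462,-.1848,.195]);y=np.array([np.cos(1.897),np.sin(1.897),0])
for d,z in((0,0),(.0425,.013),(.057,.013),(-.0425,.013),(0,.073)):
    P=p+d*y+[0,0,z];print(d,z,(proj('top',P)[0]-[390,180])*5,(proj('side',P)[0]-[235,220])*5+[400,0])"
```

```text
0 0 [330.7214 215.923 ] [594.9142 292.6472]
0.0425 0.013 [262.4454 242.7834] [575.0032 196.1317]
0.057 0.013 [235.9683 252.1496] [569.5679 172.3674]
-0.0425 0.013 [416.2501 188.1636] [610.6033 351.0934]
0 0.073 [384.0703 212.8423] [577.4704 158.9793]
```

The gripper is over the rack, but the fingertips at about c5 (609,290) look higher than I expected. I check this numerically.

```bash
python3 -c "
from h import *
p=np.array([.148,.5295,.195]);y=np.array([np.cos(1.2985),np.sin(1.2985),0])
for d,z in((0,0),(.0425,.013),(.057,.013),(-.0425,.013),(-.057,.013)):
    P=p+d*y+[0,0,z];print(d,proj('top',P)[0],proj('side',P)[0])
for n in('side','top'):
    a=cv2.imread(f'pics/{n}0.png')[:,:,::-1].astype(int);b=bot.camera(n).astype(int);d=(abs(a-b).max(2)>40)
    x0,y0,x1,y1=(335-0,0,0,0) if 0 else ((335,225,380,300) if n=='side' else (425,205,480,245))
    if n=='side': x0,x1=258,300
    for r in range(y0,y1,2 if n=='top' else 3): print(r,''.join('#' if v else '.' for v in d[r,x0:x1]))
"
```

```text
0 [178.4188 347.3904] [220.7006 127.28  ]
0.0425 [160.7537 344.0918] [226.2099 119.4801]
0.057 [155.3723 342.4501] [228.2289 118.0013]
-0.0425 [192.5855 353.6797] [213.6894 128.6704]
-0.057 [198.0597 355.3078] [211.4291 130.333 ]
225 #####################.....................
228 ######################....................
231 ######################....................
234 ######################....................
237 .####################.....................
240 ..###################.....................
243 ...####################...................
246 ...####################...................
249 ....###################...................
252 .....##################...................
255 ........################..................
258 .........###############..................
261 .........################.................
264 .........################.................
267 ..........################................
270 ............############..................
273 ............#.##########..................
276 ............#.##########..................
279 ................###.
[... 804 characters left out ...]
..............########.#################
223 ...........................#########.##################
225 .....................##################################
227 ..................##.##############.....###############
229 ................###################.....###############
231 ................############.######.###################
233 .................#########################...##########
235 ..................###############...............#######
237 ..................#############.....................###
239 .......................................................
241 .......................................................
243 .......................................................
```

{"method": "carry_out", "body": {"moves": [[[0.0,-0.011,0.05],[0,0,0]],[[0,0,0.09],[0,0,0]],[[0,0,0.09],[0,0,0]],[[0,0,0.09],[0,0,0]],[[0,0,0.09],[0,0,0]],[[0,0,0.08],[0,0,0]],[[0,0,0],[0,0,0]],[[0,0,0],[0,0,0]]]}}

```text
t: 3.5
position: [0.4627, -0.1866, 0.0974]
tool_rot: [-0.163, 0.987, 0.0, -0.0]
force: [1.2, -0.6, 1.0]
opening: 0.998
finger_force: 0.0
```

```bash
python3 -c "
from h import *
to([.4625,-.187,.097],108.7)
a=bot.camera('top');b=bot.camera('side')
f=lambda i,x,y,w,h,s:cv2.resize(i[y:y+h,x:x+w,::-1],None,fx=s,fy=s,interpolation=cv2.INTER_CUBIC)
cv2.imwrite('pics/c6.png',np.hstack([f(a,420,195,60,60,6),f(b,245,265,70,60,6)]))
p=np.array([.4625,-.187,.097]);y=np.array([np.cos(1.897),np.sin(1.897),0])
for d,z in((0,0),(.0425,.013),(.057,.013),(-.0425,.013),(-.057,.013),(0,.073)):
    P=p+d*y+[0,0,z];print(d,z,(proj('top',P)[0]-[420,195])*6,(proj('side',P)[0]-[245,265])*6+[360,0])
"
```

```text
t 3.5 pos [ 0.4627 -0.1866  0.0974] yaw_y 108.76 z [-0.0004  0.0001 -1.    ] q [-0.3833 -0.0493 -0.1515  1.469  -0.     -0.7107] F [ 1.2079 -0.5559  1.009 ] M [-0.0095  0.0308 -0.0001] op 0.998 ff 0.0
shift units [ 0.0016 -0.0018  0.0018]
turn units [ 0.     -0.0001  0.0002] shift in goal frame [ 0.0016 -0.0018  0.0018]
0 0 [148.5446 172.2009] [558.9191 272.4268]
0.0425 0.013 [ 72.8521 201.5823] [535.839  159.3362]
0.057 0.013 [ 43.8398 211.8097] [529.3856 130.2272]
-0.0425 0.013 [241.6213 141.8904] [577.7187 347.3116]
-0.057 0.013 [270.1702 131.759 ] [585.6338 382.6569]
0 0.073 [201.8609 169.0814] [540.9637 136.679 ]
```

View pics/c6.png

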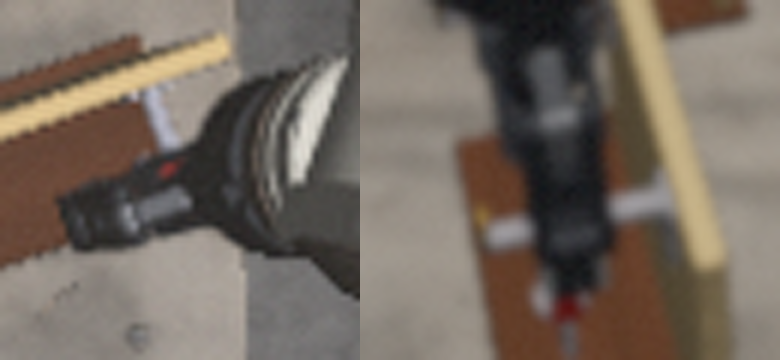

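The side crop shows the fingers straddling the red bow, with its lower end at (567,308) between them; the blue key is well clear. I close.

{"method": "carry_out", "body": {"moves": [[[0,0,0],[0,0,0]],[[0,0,0],[0,0,0]],[[0,0,0],[0,0,0]],[[0,0,0],[0,0,0]],[[0,0,0],[0,0,0]],[[0,0,0],[0,0,0]],[[0,0,0],[0,0,0]],[[0,0,0],[0,0,0]]], "claw": 1, "grip_force": 50}}

```text
t: 4.4
position: [0.4631, -0.1867, 0.0981]
tool_rot: [-0.163, 0.987, -0.0, 0.0]
force: [-1.9, 1.3, 5.1]
opening: 0.284
finger_force: 52.3
```

```bash
python3 -c "
from h import *
st()
for n in('side','top'):
    b=bot.camera(n).astype(int);d=(b.max(2)<70);r=(b[...,0]>110)&(b[...,1]<70)&(b[...,2]<70);bl=(b[...,2]>130)&(b[...,0]<90)
    for k,m in(('red',r),('blue',bl)):
        ys,xs=np.nonzero(m[200:330,230:480]) ;print(n,k,len(xs),xs.min()+230,xs.max()+230,ys.min()+200,ys.max()+200) if len(xs) else 0
    x0,x1,y0,y1=(258,300,285,330) if n=='side' else (425,475,210,245)
    for q in range(y0,y1,2): print(q,''.join('r' if r[q,i] else '#' if d[q,i] else '.' for i in range(x0,x1)))
"
```

```text
t 4.4 pos [ 0.4631 -0.1867  0.0981] yaw_y 108.75 z [ 0.0008 -0.0001 -1.    ] q [-0.3834 -0.0497 -0.1505  1.4692  0.0002 -0.7107] F [-1.8964  1.2964  5.1422] M [ 0.2515  0.3036 -0.0458] op 0.284 ff 52.3
285 ..........######........###...............
287 ..........######.........#................
289 ............####.........##...............
291 .............####.......####..............
293 .............###############..............
295 .............###############..............
297 ..............#############...............
299 ..............###########.................
301 ................########..................
303 .................########.................
305 .................#######..................
307 ..........................................
309 ..........................................
311 ..........................................
313 ..........................................
315 ..........................................
317 ..........................................
319 ..........................................
321 ..........................................
323 .
[... 500 characters left out ...]
............############.##.............
222 ...................###############.##.....#.......
224 ..............###.####################............
226 ............##.##..####.#########..###............
228 ............##...........########.#####...........
230 ........................############.##...........
232 .............#...##............#######.##.........
234 ..............###.................########..###...
236 ....................................##############
238 ...............................................###
240 .................................................#
242 ..................................................
244 ..................................................
```

{"method": "carry_out", "body": {"moves": [[[0,0,-0.02],[0,0,0]],[[0.05,0,0],[0,0,0]],[[0.055,0,0],[0,0,0]],[[0.055,0,0],[0,0,0]],[[0.055,0,0],[0,0,0]],[[0.055,0,0],[0,0,0]],[[0.055,0,0],[0,0,0]],[[0.025,0,0],[0,0,0]]]}}

```text
t: 5.3
position: [0.3952, -0.2096, 0.1012]
tool_rot: [-0.163, 0.987, 0.0, -0.0]
force: [0.5, 0.3, -1.3]
opening: 0.275
finger_force: 52.1
```

```bash
python3 -c "
from h import *
st()
a=bot.camera('top');b=bot.camera('side')
f=lambda i,x,y,w,h,s:cv2.resize(i[y:y+h,x:x+w,::-1],None,fx=s,fy=s,interpolation=cv2.INTER_CUBIC)
cv2.imwrite('pics/c7.png',np.hstack([f(a,390,195,80,70,5),f(b,230,255,80,70,5)]))
o=bot.observe();print((proj('side',o['position'])[0]-[230,255])*5+[400,0])
"
```

```text
t 5.3 pos [ 0.3952 -0.2096  0.1012] yaw_y 108.7 z [-0.0007  0.0001 -1.    ] q [-0.4874 -0.1731 -0.2568  1.4877 -0.0002 -0.8138] F [ 0.5205  0.2557 -1.3028] M [-0.0198 -0.0097  0.001 ] op 0.275 ff 52.1
[475.6348 306.5748]
```

View pics/c7.png

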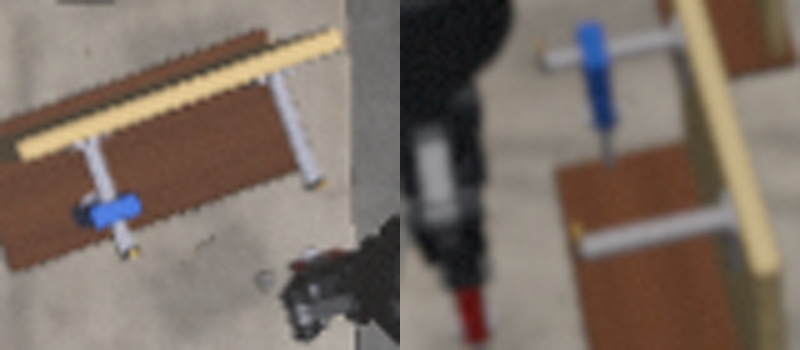

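Picture: the red key is out of its hook and hangs in the gripper (c7 470,315), the right keeper has sprung back, the blue key is still hanging. Next, the swing.

```bash
python3 -c "
from h import *
to([.30,.28,.22],108.7)
G=lambda yaw:np.array([[-np.sin(np.radians(yaw)),np.cos(np.radians(yaw)),0],[np.cos(np.radians(yaw)),np.sin(np.radians(yaw)),0],[0,0,-1]])
print('leg2 in 108.7 frame',G(108.7).T@(np.array([.536,.4024,.22])-[.3,.28,.22])/.2)
for nm,c,u,v,z in(('nozzle','c3',38,318,.185),('jar','c3',228,490,.097),('tape','c3',302,240,.099)):
    n,p=px(c,u,v);print(nm,least_squares(lambda P:proj(n,[P[0],P[1],z])[0]-p,[.5,.4]).x)
"
```

```text
t 5.4 pos [ 0.3959 -0.2095  0.1014] yaw_y 108.7 z [-0.0001 -0.     -1.    ] q [-0.4867 -0.1723 -0.2558  1.4874 -0.0001 -0.813 ] F [ 0.456  -1.1244 -1.2367] M [ 0.0127  0.059  -0.0468] op 0.28 ff 52.1
shift units [-0.3302  2.4722 -0.5931]
turn units [-0. -0. -0.] shift in goal frame [-0.3305  2.4722 -0.593 ]
leg2 in 108.7 frame [-1.3139  0.2014  0.    ]
nozzle [0.546  0.5707]
jar [0.4728 0.5123]
tape [0.5909 0.4781]
```

{"method": "carry_out", "body": {"moves": [[[0,0,-0.1],[0,0,0]],[[0,0,-0.2],[0,0,0]],[[-0.02,0.1,-0.2],[0,0,0]],[[-0.04,0.2,-0.093],[0,0,0]],[[-0.04,0.23,0],[0,0,0]],[[-0.04,0.23,0],[0,0,0]],[[-0.04,0.23,0],[0,0,0]],[[-0.04,0.23,0],[0,0,0]]]}}

```text
t: 6.2
position: [0.3594, 0.0377, 0.2201]
tool_rot: [-0.163, 0.987, 0.0, 0.0]
force: [1.6, 0.8, -0.8]
opening: 0.277
finger_force: 52.2
```

{"method": "carry_out", "body": {"moves": [[[-0.02,0.24,0],[0,0,0]],[[-0.02,0.24,0],[0,0,0]],[[-0.02,0.24,0],[0,0,0]],[[-0.02,0.24,0],[0,0,0]],[[-0.02,0.24,0],[0,0,0]],[[-0.1,0.1,0],[0,0,0]],[[-0.2,0.03,0],[0,0,0]],[[-0.2,0.03,0],[0,0,0]]]}}

```text
t: 7.0
position: [0.3865, 0.334, 0.22]
tool_rot: [-0.164, 0.986, 0.0, 0.0]
force: [0.2, -0.6, -0.6]
opening: 0.277
finger_force: 52.2
```

```bash
python3 -c "
from h import *
to([.5360,.4024,.22],128.4)
"
```

```text
t 7.0 pos [0.3865 0.334  0.22  ] yaw_y 108.91 z [ 0.0005  0.0005 -1.    ] q [0.7125 0.0028 0.1369 1.7042 0.     0.3824] F [ 0.2267 -0.6052 -0.608 ] M [ 0.0354 -0.0134  0.028 ] op 0.277 ff 52.2
shift units [-0.8178  0.0814  0.0006]
turn units [ 0.      0.0001 -0.0541] shift in goal frame [-0.7982 -0.196   0.0001]
```

{"method": "carry_out", "body": {"moves": [[[-0.2,0.02,0],[0,0,0]],[[-0.2,0.02,0],[0,0,0]],[[-0.2,0.02,0],[0,0,0]],[[-0.2,0.02,0],[0,0,0]],[[-0.018,0,0.1],[0,0,-0.018]],[[0,0,0.1],[0,0,-0.018]],[[0,0,0.1],[0,0,-0.018]],[[0,0,0.08],[0,0,0]]]}}

```text
t: 7.8
position: [0.5358, 0.4, 0.1417]
tool_rot: [-0.329, 0.944, -0.0, -0.001]
force: [-0.0, 0.3, -0.7]
opening: 0.278
finger_force: 52.2
```

{"method": "carry_out", "body": {"moves": [[[0,0,0],[0,0,0]],[[0,0,0],[0,0,0]],[[0,0,0],[0,0,0]],[[0,0,0],[0,0,0]],[[0,0,0],[0,0,0]],[[0,0,0],[0,0,0]],[[0,0,0],[0,0,0]],[[0,0,0],[0,0,0]]]}}

```text
t: 8.6
position: [0.5359, 0.3998, 0.144]
tool_rot: [-0.327, 0.945, 0.0, 0.0]
force: [0.1, -0.3, -1.2]
opening: 0.278
finger_force: 52.2
```

```bash
python3 -c "
from h import *
to([.5360,.4024,.140],128.4)
o=bot.observe();p=o['position']
b=bot.camera('side');a=bot.camera('top')
cv2.imwrite('pics/sideL.png',b[...,::-1]);cv2.imwrite('pics/topL.png',a[...,::-1])
f=lambda i,x,y,w,h,s:cv2.resize(i[y:y+h,x:x+w,::-1],None,fx=s,fy=s,interpolation=cv2.INTER_CUBIC)
cv2.imwrite('pics/c8.png',np.hstack([f(b,300,140,50,50,9),f(a,210,170,35,50,9)]))
for dz in(-.042,-.012,-.008,.038):
    print(dz,(proj('side',p+[0,0,dz])[0]-[300,140])*9, proj('side',p+[0,0,dz])[0])
print('lock',(proj('side',[.536,.4024,.086])[0]-[300,140])*9)
"
```

```text
t 8.6 pos [0.5359 0.3998 0.144 ] yaw_y 128.19 z [ 0.  0. -1.] q [ 0.641   0.3694  0.4107  1.612   0.     -0.0255] F [ 0.1068 -0.2765 -1.1692] M [ 0.0243  0.0314 -0.0022] op 0.278 ff 52.2
shift units [-0.0085  0.0098  0.0202]
turn units [ 0.      0.     -0.0006] shift in goal frame [-0.0086  0.0098  0.0202]
-0.042 [227.1328 262.8846] [325.237  169.2094]
-0.012 [226.8186 193.8416] [325.2021 161.538 ]
-0.008 [226.7757 184.4885] [325.1973 160.4987]
0.038 [226.2655  74.3517] [325.1406 148.2613]
lock [227.9486 295.5361]
```

View pics/c8.png

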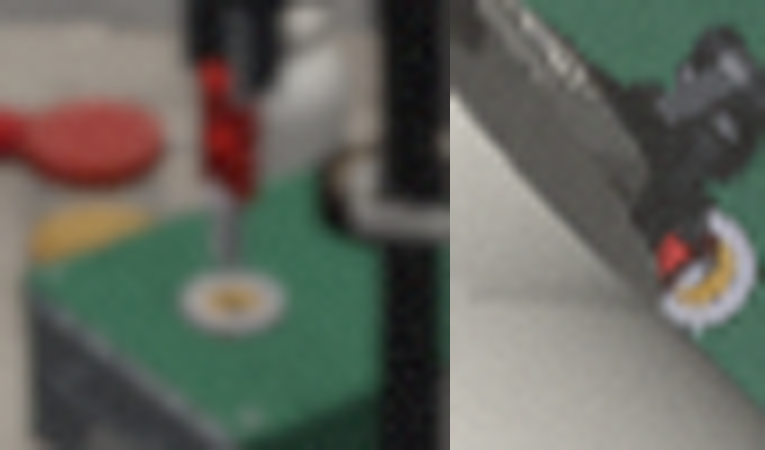

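Side part of c8: blade tip at (230,266), keyway at (233,300), so the key is upright above the lock and within 1 mm or so in column, as predicted. I descend gently.

{"method": "carry_out", "body": {"moves": [[[-0.009,0.01,0],[0,0,-0.0006]],[[0,0,0.02],[0,0,0]],[[0,0,0.02],[0,0,0]],[[0,0,0.02],[0,0,0]],[[0,0,0.02],[0,0,0]],[[0,0,0.015],[0,0,0]],[[0,0,0.01],[0,0,0]],[[0,0,0],[0,0,0]]]}}

```text
t: 9.5
position: [0.5361, 0.4026, 0.1232]
tool_rot: [-0.329, 0.944, 0.0, 0.0]
force: [-0.4, 0.1, -0.0]
opening: 0.278
finger_force: 52.5
```

```bash
python3 -c "
from h import *
to([.5360,.4024,.122],128.4)
def cen(b,rows):
    # blade/lock by rows: report grey columns
    for r in rows: print(r,[tuple(int(v) for v in b[r,c]) for c in range(321,331)])
b0=cv2.imread('pics/side0.png')[:,:,::-1];bl=cv2.imread('pics/sideL.png')[:,:,::-1]
br=lambda b:(b.astype(int)[...,0]-b.astype(int)[...,2]).clip(25)-25
for b in(b0,bl):
    w=br(b)[170:177,319:332];ys,xs=np.mgrid[170:177,319:332];print('brass',(w*xs).sum()/w.sum(),(w*ys).sum()/w.sum())
cen(bl,[164,166])
"
```

```text
t 9.5 pos [0.5361 0.4026 0.1232] yaw_y 128.41 z [ 0.0004  0.0003 -1.    ] q [ 0.6441  0.3687  0.3696  1.5711 -0.     -0.0262] F [-0.4424  0.1148 -0.0336] M [ 0.0025 -0.003   0.0003] op 0.278 ff 52.5
shift units [ 0.001  -0.0003  0.006 ]
turn units [-0.      0.0001  0.    ] shift in goal frame [ 0.001  -0.0003  0.006 ]
brass 325.36601307189545 172.8235294117647
brass 325.34177215189874 172.83860759493672
164 [(77, 109, 89), (79, 109, 93), (88, 105, 96), (96, 101, 99), (88, 90, 89), (77, 89, 83), (68, 95, 81), (65, 103, 83), (62, 106, 85), (62, 106, 84)]
166 [(63, 106, 85), (70, 106, 87), (87, 108, 97), (93, 99, 97), (86, 89, 89), (76, 89, 83), (68, 100, 84), (61, 102, 82), (63, 107, 85), (59, 104, 81)]
```

{"method": "carry_out", "body": {"moves": [[[-0.006,0,0],[0,0,0]],[[0,0,0.005],[0,0,0]],[[0,0,0.005],[0,0,0]],[[0,0,0.005],[0,0,0]],[[0,0,0],[0,0,0]],[[0,0,0],[0,0,0]],[[0,0,0],[0,0,0]],[[0,0,0],[0,0,0]]]}}

```text
t: 10.3
position: [0.537, 0.4033, 0.12]
tool_rot: [-0.329, 0.944, 0.0, 0.0]
force: [-0.0, 0.1, -0.8]
opening: 0.28
finger_force: 52.2
```

```bash
python3 -c "
from h import *
st()"
```

```text
t 10.3 pos [0.537  0.4033 0.12  ] yaw_y 128.4 z [ 0.      0.0001 -1.    ] q [ 0.6441  0.3717  0.3672  1.5663  0.     -0.0262] F [-0.0013  0.0801 -0.8442] M [-0.0215  0.0061 -0.0071] op 0.28 ff 52.2
```

{"method": "carry_out", "body": {"moves": [[[0,0,0.005],[0,0,0]],[[0,0,0.005],[0,0,0]],[[0,0,0.005],[0,0,0]],[[0,0,0.005],[0,0,0]],[[0,0,0.005],[0,0,0]],[[0,0,0.005],[0,0,0]],[[0,0,0],[0,0,0]],[[0,0,0],[0,0,0]]]}}

```text
t: 11.1
position: [0.537, 0.4033, 0.114]
tool_rot: [-0.329, 0.944, 0.0, -0.0]
force: [-0.0, 0.6, -0.5]
opening: 0.277
finger_force: 52.2
```

```bash
python3 -c "
from h import *
st()"
```

```text
t 11.1 pos [0.537  0.4033 0.114 ] yaw_y 128.41 z [-0.  0. -1.] q [ 0.6442  0.3707  0.3544  1.5545  0.     -0.0262] F [-0.0285  0.5501 -0.4716] M [-0.0062 -0.0187 -0.0364] op 0.277 ff 52.2
```

{"method": "carry_out", "body": {"moves": [[[0,0,0.01],[0,0,0]],[[0,0,0.01],[0,0,0]],[[0,0,0.01],[0,0,0]],[[0,0,0.01],[0,0,0]],[[0,0,0.01],[0,0,0]],[[0,0,0.01],[0,0,0]],[[0,0,0.005],[0,0,0]],[[0,0,0],[0,0,0]]]}}

```text
t: 11.9
position: [0.5369, 0.4032, 0.1008]
tool_rot: [-0.329, 0.944, -0.0, -0.0]
force: [0.0, -0.3, -1.1]
opening: 0.279
finger_force: 52.2
```

```bash
python3 -c "
from h import *
st()"
```

```text
t 11.9 pos [0.5369 0.4032 0.1008] yaw_y 128.41 z [-0.0002 -0.0002 -1.    ] q [ 0.6441  0.3695  0.3274  1.529  -0.0001 -0.0262] F [ 0.0454 -0.2648 -1.1139] M [ 0.0358 -0.0026  0.0473] op 0.279 ff 52.2
```

Clean so far, tip about 25 mm deep. I seat it slowly.

{"method": "carry_out", "body": {"moves": [[[0,0,0.005],[0,0,0]],[[0,0,0.005],[0,0,0]],[[0,0,0.005],[0,0,0]],[[0,0,0.005],[0,0,0]],[[0,0,0.005],[0,0,0]],[[0,0,0.002],[0,0,0]],[[0,0,0],[0,0,0]],[[0,0,0],[0,0,0]]]}}

```text
t: 12.7
position: [0.5371, 0.4034, 0.0962]
tool_rot: [-0.329, 0.944, 0.0, 0.0]
force: [-0.3, -0.3, 5.1]
opening: 0.272
finger_force: 54.1
```

```bash
python3 -c "
from h import *
st()"
```

```text
t 12.7 pos [0.5371 0.4034 0.0962] yaw_y 128.41 z [ 0.0006  0.0006 -1.    ] q [ 0.6442  0.3686  0.3174  1.5187  0.0001 -0.0262] F [-0.3086 -0.2597  5.1361] M [-0.0249  0.164   0.0828] op 0.272 ff 54.1
```

Seated with about 6 N at the expected height. Now I turn clockwise.

{"method": "carry_out", "body": {"moves": [[[0,-0.0005,0],[0,0,0.012]],[[0,-0.0005,0],[0,0,0.012]],[[0,-0.0005,0],[0,0,0.012]],[[0,-0.0005,0],[0,0,0.012]],[[0,-0.0005,0],[0,0,0.012]],[[0,-0.0005,0],[0,0,0.012]],[[0,-0.0005,0],[0,0,0.012]],[[0,-0.0005,0],[0,0,0.012]]]}}

```text
t: 13.5
position: [0.5375, 0.4026, 0.0962]
tool_rot: [-0.032, 0.999, 0.0, 0.0]
force: [0.2, -0.8, 5.9]
opening: 0.277
finger_force: 54.1
```

```bash
python3 -c "
from h import *
st()"
```

```text
t 13.5 pos [0.5375 0.4026 0.0962] yaw_y 93.68 z [ 0.0008  0.0004 -1.    ] q [ 0.643   0.3682  0.3168  1.5185 -0.0002  0.5788] F [ 0.1522 -0.8411  5.912 ] M [-0.1432  0.1032  0.0865] op 0.277 ff 54.1
```

{"method": "carry_out", "body": {"moves": [[[0,-0.0005,0],[0,0,0.0145]],[[0,-0.0005,0],[0,0,0.0145]],[[0,-0.0005,0],[0,0,0.0145]],[[0,-0.0005,0],[0,0,0.0145]],[[0,-0.0005,0],[0,0,0.0145]],[[0,-0.0005,0],[0,0,0.0145]],[[0,-0.0005,0],[0,0,0.0145]],[[0,-0.0005,0],[0,0,0.0145]]]}}

```text
t: 14.3
position: [0.5368, 0.4017, 0.0961]
tool_rot: [0.327, 0.945, 0.0, -0.0]
force: [-3.7, -0.2, 6.5]
opening: 0.277
finger_force: 54.3
```

```bash
python3 -c "
from h import *
st()
b=bot.camera('side');a=cv2.imread('pics/sideL.png')[...,::-1]
d=abs(a.astype(int)-b).max(2)>30
for r in range(165,212,2): print(r,''.join('#' if v else '.' for v in d[r,285:345]))"
```

```text
t 14.3 pos [0.5368 0.4017 0.0961] yaw_y 51.88 z [-0.0001  0.0001 -1.    ] q [0.6424 0.3665 0.3145 1.5189 0.0002 1.3076] F [-3.7153 -0.2442  6.4764] M [-0.3055  0.6537  0.0618] op 0.277 ff 54.3
165 .....................................#######................
167 .....................................#######................
169 .....................................########...............
171 .....................................#######................
173 ...................##................####...................
175 ....................###.....................................
177 ............................................................
179 ......####.........##.#.....................................
181 ......############..........................................
183 ......############..#..###########..........................
185 .......###########.##################.......................
187 .......###########.####################.....................
189 .......#############.#####################..................
191 .......###############.####################.................
193 ........################..#################.................
195 ..........#################.###############.................
197 .............###############.#############..................
199 ...............##############.##########....................
201 .................###############......##....................
203 ....................###############.........................
205 ......................################......................
207 ........................############........................
209 ...........................####.............................
211 ............................................................
```

The drawer has sprung open. I turn the last bit, to the stop.

{"method": "carry_out", "body": {"moves": [[[0,0,0],[0,0,0.004]],[[0,0,0],[0,0,0.004]],[[0,0,0],[0,0,0.004]],[[0,0,0],[0,0,0.004]],[[0,0,0],[0,0,0]],[[0,0,0],[0,0,0]],[[0,0,0],[0,0,0]],[[0,0,0],[0,0,0]]]}}

```text
t: 15.15
position: [0.5368, 0.4017, 0.0961]
tool_rot: [0.372, 0.928, -0.0, -0.0]
force: [-1.6, -1.2, 6.3]
opening: 0.276
finger_force: 54.2
```

```bash
python3 -c "
from h import *
st()"
```

```text
t 15.15 pos [0.5368 0.4017 0.0961] yaw_y 46.34 z [-0.0002  0.     -1.    ] q [0.6424 0.3665 0.3145 1.519  0.0001 1.4043] F [-1.5761 -1.172   6.271 ] M [-0.2884  0.6434  0.1706] op 0.276 ff 54.2
```

{"method": "carry_out", "body": {"moves": [[[0,0,0],[0,0,0.004]],[[0,0,0],[0,0,0.004]],[[0,0,0],[0,0,0]],[[0,0,0],[0,0,0]],[[0,0,0],[0,0,0]],[[0,0,0],[0,0,0]],[[0,0,0],[0,0,0]],[[0,0,0],[0,0,0]]]}}

```text
t: 15.95
position: [0.5367, 0.4017, 0.0961]
tool_rot: [0.395, 0.919, -0.0, -0.0]
force: [-2.4, -1.3, 6.1]
opening: 0.278
finger_force: 54.3
```

```bash
python3 -c "
from h import *
st()"
```

```text
t 15.95 pos [0.5367 0.4017 0.0961] yaw_y 43.48 z [-0.0002  0.0001 -1.    ] q [0.6424 0.3664 0.3145 1.519  0.0002 1.4544] F [-2.3948 -1.3093  6.127 ] M [-0.3444  0.7218  0.2616] op 0.278 ff 54.3
```

At the stop: the torque rises steeply. I ease the twist, then release by a partial opening, since the tape roll stands in line with the fingers.

{"method": "carry_out", "body": {"moves": [[[0,0,0],[0,0,-0.004]],[[0,0,0],[0,0,-0.004]],[[0,0,0],[0,0,0]],[[0,0,0],[0,0,0]],[[0,0,0],[0,0,0]],[[0,0,0],[0,0,0]],[[0,0,0],[0,0,0]],[[0,0,0],[0,0,0]]]}}

```text
t: 16.75
position: [0.5368, 0.4017, 0.0961]
tool_rot: [0.372, 0.928, 0.0, -0.0]
force: [-2.5, -0.8, 6.0]
opening: 0.278
finger_force: 54.4
```

{"method": "carry_out", "body": {"moves": [[[0,0,0],[0,0,0]],[[0,0,0],[0,0,0]],[[0,0,0],[0,0,0]],[[0,0,0],[0,0,0]],[[0,0,0],[0,0,0]],[[0,0,0],[0,0,0]],[[0,0,0],[0,0,0]],[[0,0,0],[0,0,0]]], "claw": 0.5}}

```text
t: 17.55
position: [0.5371, 0.4018, 0.0956]
tool_rot: [0.372, 0.928, 0.0, 0.0]
force: [1.4, -0.6, -0.3]
opening: 0.499
finger_force: 0.0
```

```bash
python3 -c "
from h import *
st()"
```

```text
t 17.55 pos [0.5371 0.4018 0.0956] yaw_y 46.33 z [ 0.  0. -1.] q [ 0.6423  0.3671  0.3143  1.518  -0.      1.4045] F [ 1.4112 -0.6184 -0.2587] M [-0.0086 -0.0093  0.0221] op 0.499 ff 0.0
```

{"method": "carry_out", "body": {"moves": [[[0,0,-0.02],[0,0,0]],[[0,0,-0.05],[0,0,0]],[[0,0,-0.1],[0,0,0]],[[0,0,-0.15],[0,0,0]],[[0,0,-0.2],[0,0,0]],[[0,0,-0.1],[0,0,0]],[[0.03,-0.15,0],[0,0,0]],[[0.03,-0.2,0],[0,0,0]]]}}

```text
t: 18.35
position: [0.4806, 0.36, 0.2198]
tool_rot: [0.372, 0.928, 0.0, 0.0]
force: [-0.1, 0.1, 0.9]
opening: 0.496
finger_force: 0.0
```

{"method": "carry_out", "body": {"moves": [[[0.03,-0.2,0],[0,0,0]],[[0.03,-0.2,0],[0,0,0]],[[0.03,-0.2,0],[0,0,0]],[[0.03,-0.2,0],[0,0,0]],[[0.0,-0.1,0],[0,0,0]],[[0,0,0],[0,0,0]],[[0,0,0],[0,0,0]],[[0,0,0],[0,0,0]]]}}

```text
t: 19.15
position: [0.339, 0.2463, 0.2198]
tool_rot: [0.372, 0.928, 0.0, 0.0]
force: [-0.8, 0.3, 0.3]
opening: 0.501
finger_force: 0.0
```

```bash
python3 -c "
from h import *
st()
b=bot.camera('side');a=bot.camera('top')
cv2.imwrite('pics/sideF.png',b[...,::-1]);cv2.imwrite('pics/topF.png',a[...,::-1])
a0=cv2.imread('pics/top0.png')[...,::-1].astype(int);b0=cv2.imread('pics/side0.png')[...,::-1].astype(int)
d=abs(a0-a).max(2)>35
print('top')
for r in range(165,240,2): print(r,''.join('#' if v else '.' for v in d[r,160:285]))
bi=b.astype(int);red=(bi[...,0]>110)&(bi[...,1]<70)&(bi[...,2]<80)
dd=abs(b0-bi).max(2)>35
print('side')
for r in range(146,212): print(r,''.join('r' if red[r,c] else '#' if dd[r,c] else '.' for c in range(280,345)))
for z in(.134,.09,.084,.054):print(z,proj('side',[.536,.4024,z])[0],proj('top',[.536,.4024,z])[0])
"
```

```text
t 19.15 pos [0.339  0.2463 0.2198] yaw_y 46.33 z [ 0.0004  0.0003 -1.    ] q [ 0.6283 -0.2123 -0.06    1.7226  0.      1.3906] F [-0.8077  0.3084  0.3395] M [-0.0035  0.0169 -0.0249] op 0.501 ff 0.0
top
165 .............................................................................................................................
167 .............................................................................................................................
169 .............................................................................................................................
171 .............................................................................................................................
173 .............................................................................................................................
175 .............................................................................................................................
177 .................................................................................................................
[... 8148 characters left out ...]
#####........................
205 ...........................###############.......................
206 ............................##############.......................
207 .............................###########.........................
208 ...............................#######...........................
209 ................................####.............................
210 .................................................................
211 .................................................................
0.134 [325.274 160.655] [233.4834 197.6566]
0.09 [325.3233 171.8428] [236.8046 198.9692]
0.084 [325.3298 173.3332] [237.2374 199.1402]
0.054 [325.3615 180.6631] [239.3341 199.9687]
```

The key stays seated and turned, the drawer is out, and no bystander has moved.

```bash
python3 -c "
from workcell import bot
print(bot.hand_in())"
```

```text
the job is handed in; nothing more can be done
None
```

The red key is fully home in the lock, turned clockwise to its stop and let go, and the drawer has sprung open. In the final pictures the cabinet's bystanders had not moved; the blue key was last checked on its hook just after the red key came off. The job was handed in at about 19 s.

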